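# Seat the bayonet fitting in the surgical trainer's port

## Task

Take the steel fitting with the flat wing grip out of the grey holder (leave the round-knobbed blank beside it, the jar and the tray where they are) and put its cross bar into the slot of the port on top of the white box trainer. Push it down against the spring until its flange is flush on the steel plate, twist it a quarter turn clockwise (seen from above) to the stop, and finish while still gripping it and holding it there, pressed flush and fully turned: its springs turn and lift it back if you let go.

Things in the scene. Friction and masses are not known exactly. Their poses are not given: they have to be found in the camera images.
- fitting: Loose plain steel bayonet fitting, about 0.14 kg, hanging upright in the holder. Origin: centre of the underside of its round flange (60 mm diameter, 6 mm thick, z 0 to 6 mm); z up. A flat wing grip stands on the flange, a cross bar hangs below it; both point along the fitting's x. A half turn about z gives the same fitting.
- blank: Loose steel blank in the other hole of the holder: same flange, but a round knob 34 mm in diameter and 26 mm high on top and a round plug below. Origin: centre of the flange's underside, z up. Leave it.
- holder: Fixed grey block 90 (x) x 210 (y) x 50 mm high with two round holes 47 mm in diameter, at y = -52 and +52 mm from its middle, in which the fitting and the blank hang by their flanges (either may be in either hole). Origin: centre of its underside.
- trainer: Fixed white box trainer, footprint 200 (x) x 300 (y) mm, flat deck 150 mm wide at 100 mm height, its two y sides sloping down to the table. Origin: centre of its underside. Carries the port in the middle of the deck.
- port (a point): Centre of the port's slot, at the top face of the steel face plate (90 x 84 mm, 6 mm thick, top 106 mm above the table). The slot is 46 mm long along the point's x and 21 mm wide along y (axes as the trainer's). Seated, the fitting's origin lies here, its flange flush on the plate. The bar clears the plate's underside and can turn once the flange is less than 4 mm above the plate.
- port_press (a joint): How far the follower is pushed down, m: 0 at rest (port empty), about 0.008 when the fitting's flange is flush on the plate.
- port_turn (a joint): How far the follower, and the bar in it, is turned clockwise seen from above, rad: 0 at rest with the groove along the slot, hard stop at 1.5. A torsion spring turns it back with 0.02 N m at 0 rising to 0.11 N m at the stop. The bar has about 0.06 rad of play in the groove, so turn the fitting about 1.6.
- jar: Loose small closed jar, 52 mm diameter, 62 mm high. Bystander. Origin: centre of its underside.
- bead_tray: Loose flat white tray, 80 x 120 x 30 mm high. Bystander. Origin: centre of its underside.
- fitting_wing (a point): Centre of the top of the wing grip, 36 mm above the fitting's origin (axes as the fitting's). The wing is a flat upright plate 44 mm long along x, 12 mm thick along y, 30 mm high above the flange's top: pinch it across y from above, fingertips just over the flange.
- fitting_bar (a point): Lowest point of the cross bar, 28 mm below the fitting's origin (axes as the fitting's). The bar is 40 mm long along x, 16 mm wide along y, 18 mm high (10 to 28 mm below the flange), its lower 8 mm rounded off on all sides as a lead-in; a round neck 16 mm in diameter joins it to the flange.
- port_floor (a point): 20 mm below port: where the bar's foot first meets the spring-loaded follower, with the flange still 8 mm above the plate. The follower's 18 mm wide groove along x takes the bar. Its spring pushes up with 6 N there, rising to about 11 N when the flange is flush. This point is fixed.

How it is judged (in metres and radians):
On the way, in this order (a step that is already met when the one before it is completed fails the run):
1. the fitting has been lifted out of the holder by the gripper (z of fitting in the frame of holder above 0.08 m and contact force between the fingers and fitting above 1 N), for 0.1 s.
2. the fitting's bar is in the slot and presses the follower down, not yet turned (horizontal distance between fitting and port below 0.005 m and value of joint port_press above 0.004 m and value of joint port_turn below 0.6 rad), for 0.05 s.
At the end, for the whole second after the job is handed in: The fitting is upright in the port (within 5 mm of its centre, within 4 degrees of vertical), its flange flush on the plate (within 2 mm), its bar turned at least 1.35 rad clockwise in the follower, at rest, and the fingers still grip it (horizontal distance between fitting and port below 0.005 m and z of fitting in the frame of port between -0.003 and 0.002 m and angle between fitting's own z axis and vertical below 0.07 rad and value of joint port_press above 0.006 m and value of joint port_turn above 1.35 rad and angle between the x axis of fitting and the y axis of port, either way round below 0.3 rad and linear speed of fitting below 0.02 m/s and contact force between the fingers and fitting above 2 N); the arm keeps its last pose, push and grip.
It fails at once if the blank is moved more than 30 mm (distance of blank from where it was at the start of the episode above 0.03 m).
It fails at once if the jar is moved more than 30 mm (distance of jar from where it was at the start of the episode above 0.03 m).
It fails at once if the tray is moved more than 30 mm (distance of bead_tray from where it was at the start of the episode above 0.03 m).
It also fails if it takes over 48 s, if anything falls off the work surface, if the arm or the gripper's body presses on something with over 40 N, if the wrist force passes 120 N, or if a joint passes its speed limit or range.

## Robot

A 6-joint arm with a two-finger parallel gripper is mounted at the origin on the work surface. World frame = base frame: x ahead of the robot, y to its left, z up, the work surface at z = 0. Lengths are in mm, angles in rad, forces in N, time in s.
With the tool pointing down it reaches from about 350 to 875 mm from the base axis. Payload 4.2 kg.
Tool frame: the origin (TCP) lies midway between the tips of the shut fingers; the grasp point (between the pads) lies 19 mm behind it (arm.grip_depth is the distance from the TCP to the grasp point, in mm); z points along the fingers, x is the direction in which the jaws open and shut, and the axes are right-handed (so a half turn about z gives the same grasp; the last joint's range is limited). The gripper opens to 85 mm and grips with 20 to 120 N. Pads are 22 mm wide; open, the fingers measure 114 mm over their backs; the gripper's body (76 mm by 85 mm) begins 54 mm behind the grasp point. The pads swing forward as they close: fully open they stand 13 mm farther back than shut.
Start: joints at [-0.999, 0.385, 0.008, 0, -1.194, -0.259], TCP at [192.343, -594.646, 231.312] pointing down, gripper open.
Joint ranges: [-3.14, 3.14], [-1.21, 2.06], [-1.07, 1.41], [-3.16, 2.05], [-2.99, -0.16], [-3.1, 3.1]. Speed limits (rad/s): [2.79, 2.79, 3.14, 3.14, 3.14, 3.14].

## Interface

Orientations are given as a unit quaternion [x, y, z, w].
In Python, from bench import arm, eyes, find_in, silhouettes gives the robot as it stands. The module is installed in compiled form; this text tells all that it offers.
- The arm moves only by the tool play_rows, never from a script. Its arguments are lists of equal length, an entry for each row: "offset": the shift along the world's x, y, z in mm, a list of three; "turn": the turn about the world's z in rad. In form: {"offset": [[x, y, z], ...], "turn": [turn, ...]}. A call has 1 to 12 rows; each row shifts and turns the pose as measured when the row begins; what a row does not reach is not made up. A row lasts 1/10 s, in which the tool goes at most 50 mm and 8.59 degrees, less where a joint would pass 70% of its speed; a pose out of reach is approached as far as the arm can. A call is refused whole if a number of a shift passes 50 or a number of a turn 0.15, either way. A call with a gripper value outside its range is refused whole. "grip" is the gripper's target within -1 to 1 (fully open at 1, half-way at 0, shut at -1), set as the call begins (left out, the last holds). The fingers move at their own pace and stop on an object; the grip force is fixed at half the most. Time passes only in rows, so rows that do not move let the fingers close. It gives the time, the measured TCP pose, the force and the opening at its end, in the units of the state.
- arm.read_state(): the state, without advancing time (a new reading comes with each control period).
- eyes.get_image(name): name is "side" or "top" or "wrist"; returns (picture, depth): 400x640x3 uint8, red, green, blue; 400x640 float32, mm along the optical axis (not along the pixel's ray), 0 where there is no reading.
- eyes.camera_params(name): a dict with "camera_matrix" (3x3 intrinsics, pixels), "camera_from_world" (4x4, takes a point from world to camera coordinates). Camera axes: x right, y down, z forward; pixel columns grow to the right and rows downward; lengths in mm; the calibration is good to about 2 mm. The wrist camera is an equidistant fisheye: a pixel r from the principal point sees the ray r / f radians off the axis. A picture is of the moment at which its call begins: read the wrist's pose just before it. camera_params takes no time and is no camera call; for the wrist camera it gives the pose at the moment of the call.
- arm.job_done(): hands the job in, once; it reports no verdict.
Trained networks look in the newest picture that a camera, given by its name, has taken for a name from the list of things; names that differ only in an ending like _2 or _b are one class to them, and where a whole thing is asked for, a point or a joint stands for the part that bears it (a point fixed in the world has none). Each returns a list of dicts, best first, with "score" (0 to 1); they miss things now and then, are a little off and sometimes report something else, mostly with a low value. They report only what shows in the picture. A call takes as long as a camera call.
- find_in(camera, query): "bbox" ([centre column, centre row, width, height] in pixels, round what is visible of it).
- silhouettes(camera, query): "mask" (400x640 bool, what is visible of it) and "bbox" ([centre column, centre row, width, height] in pixels, round what is visible of it).
The state is a dict: "clock": time; "joints": joint angles; "joint_vel": joint speeds; "joint_efforts": joint torques, N m; "position": TCP position; "ee_rot": TCP orientation; "contact_force": force on the tool from outside, world axes, zero at the start; "wrist_torque": the same for the moment, N m; "gripper_width": finger opening in mm.
Only numpy, scipy, OpenCV 4.12 (cv2) and the standard library are available. Lean on these libraries where they do the work, as an engineer would, in place of code of your own. Each camera call takes 0.05 s, during which the arm holds its last target. There are 200 camera calls.

## Working session

There is one attempt and no reset: what is moved stays moved. The work goes in short steps, Python scripts to look and compute and a tool call to move; the robot and the scene stay as the last step left them, time stands still between calls to the robot, and variables do not carry over. Pictures are saved under pics/ and viewed, on a budget of 10 in all, crops included, one or two more only if the job needs it, and the job is handed in when it is done.

Besides the shell and the picture viewer there is one more tool, called by a JSON object that holds its "api" and its "payload", one argument or row to a line. play_rows: Moves the arm, as the interface text tells. Its arguments: {"type":"object","properties":{"offset":{"type":"array","items":{"type":"array","items":{"type":"number"}}},"turn":{"type":"array","items":{"type":"number"}},"grip":{"type":"number"}},"required":["offset","turn"]}

```bash
mkdir -p pics; ls
cat > h.py <<'E'
import numpy as np, cv2
from bench import arm, eyes, find_in, silhouettes
def world(cam, mask_or_pts, depth, P=None):
    P=P or eyes.camera_params(cam); K=np.array(P["camera_matrix"]); T=np.linalg.inv(np.array(P["camera_from_world"]))
    if getattr(mask_or_pts,'dtype',None)==bool: v,u=np.nonzero(mask_or_pts)
    else: u,v=np.array(mask_or_pts).T.astype(int)
    z=depth[v,u]; ok=z>0; u,v,z=u[ok],v[ok],z[ok]
    c=np.c_[(u-K[0,2])/K[0,0]*z,(v-K[1,2])/K[1,1]*z,z,np.ones(len(z))]
    return (c@T.T)[:,:3]
def save(n,img): cv2.imwrite(n,img[:,:,::-1])
E
python3 - <<'E'
from h import *
ims=[]
for c in ("top","side"):
    im,d=eyes.get_image(c); np.savez(f"{c}.npz",im=im,d=d); save(f"pics/{c}1.png",im)
    for q in ("fitting","blank","holder","trainer","port","jar","bead_tray"):
        try: r=silhouettes(c,q)
        except Exception as e: print(c,q,e); continue
        for o in r[:2]:
            p=world(c,o["mask"],d)
            if len(p)==0: continue
            hi=p[p[:,2]>np.percentile(p[:,2],98)-6]
            print(c,q,round(o["score"],2),np.round(o["bbox"]),"med",np.round(np.median(p,0)),"top",np.round(hi.mean(0)),"min",np.round(p.min(0)),"max",np.round(p.max(0)))
print(arm.read_state())
E
```

```text
pics
top fitting 0.97 [425. 238.  27.  20.] med [ 500. -229.   56.] top [ 500. -233.   85.] min [ 472. -265.   49.] max [ 530. -203.   90.]
top blank 0.71 [382. 247.  26.  20.] med [ 480. -130.   56.] top [ 480. -132.   81.] min [ 453. -162.   46.] max [ 508. -102.   87.]
top holder 0.9 [400. 241.  92.  52.] med [ 490. -182.   49.] top [ 490. -184.   50.] min [ 428. -295.   -4.] max [558. -71.  59.]
top trainer 0.9 [256. 243. 120.  90.] med [486. 176.  97.] top [485. 190. 104.] min [371.  31.  -6.] max [607. 352. 112.]
top port 0.55 [258. 244. 116.  92.] med [486. 176.  98.] top [485. 190. 104.] min [372.  34.  -3.] max [610. 347. 112.]
top jar 0.56 [383. 151.  23.  27.] med [ 724. -135.   60.] top [ 730. -139.   61.] min [ 705. -163.   -3.] max [ 771. -113.   67.]
top bead_tray 0.97 [259. 149.  50.  40.] med [738. 187.   3.] top [736. 188.  28.] min [686. 120.  -5.] max [791. 257.  35.]
side fitting 0.63 [439. 189.  28.  24.] med [ 498. -226.   60.] top [ 499. -230.   87.] min [ 472. -260.   53.] max [ 529. -204.   90.]
side blank 0.85 [416. 216.  28.  20.] med [ 476. -122.   59.] t
[... 991 characters left out ...]
 array([-9.99409961e-01,  3.84657248e-01,  7.91391372e-03,  4.28654146e-06,
       -1.19401984e+00, -2.58584771e-01]), 'joint_vel': array([ 6.73347533e-04,  5.53684850e-04, -3.54429576e-06, -1.14161379e-03,
       -4.55151077e-04,  5.08143125e-04]), 'joint_efforts': array([ 2.85907481e-04, -3.92034996e+01,  1.88609648e+01,  4.19036776e+00,
       -2.66802144e-04, -5.36294635e-06]), 'position': array([ 192.3346788 , -594.64618944,  231.34400115]), 'ee_rot': array([ 5.88333668e-01,  8.08618263e-01, -7.85758570e-06,  1.47285161e-05]), 'contact_force': array([ 0.71809927, -0.28673709,  0.29877367]), 'wrist_torque': array([-0.02873935, -0.00113928,  0.01852922]), 'gripper_width': 85.381405120015}
```

View pics/top1.png

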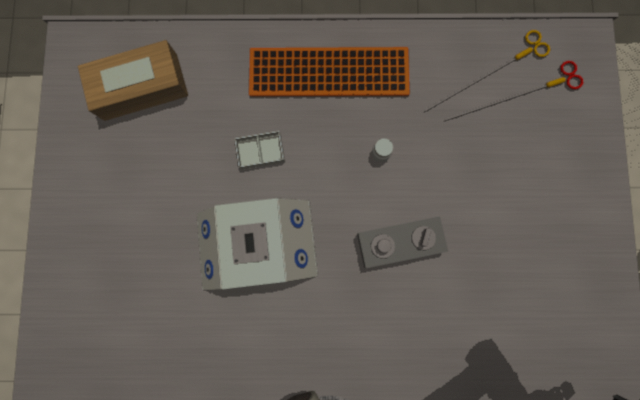

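View pics/side1.png

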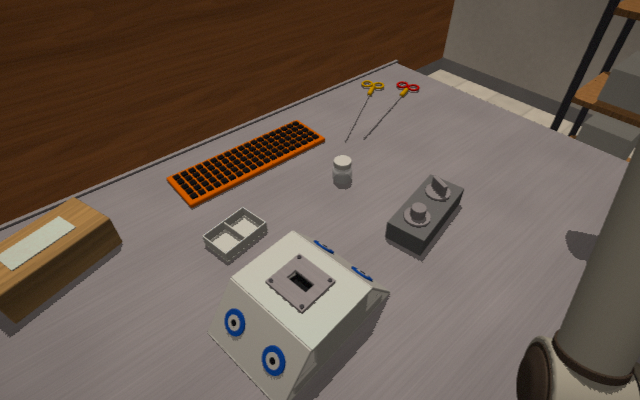

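The top picture shows the wing fitting at about (424,238), the blank at (382,246) and the slot at (250,243). The side picture agrees. Next I'll move over the fitting, turning the tool toward a yaw that leaves J6 room for the final clockwise twist.

{"api": "play_rows", "payload": {
  "offset": [
    [30,36,5],
    [30,36,5],
    [30,36,5],
    [30,36,5],
    [30,36,5],
    [30,36,5],
    [30,36,5],
    [30,36,5],
    [30,36,5],
    [30,36,5],
    [0,0,0],
    [0,0,0]
  ],
  "turn": [0.15,0.15,0.15,0.15,0.15,0.15,0.15,0.15,0.15,0.15,0.15,0.15],
  "grip": 1
}}

```text
clock: 2.0
position: [501.3, -218.7, 283.8]
ee_rot: [-0.271, 0.963, -0.001, 0.003]
contact_force: [-0.4, 0.8, 0.1]
gripper_width: 85.3
```

Run:
```python
from h import *
s=arm.read_state(); print(s["clock"],s["position"],s["joints"],s["ee_rot"])
P=eyes.camera_params("wrist"); im,d=eyes.get_image("wrist"); save("pics/w1.png",im); np.savez("w1.npz",im=im,d=d,K=P["camera_matrix"],T=P["camera_from_world"])
print(P)
for q in ("fitting","blank"):
    for o in find_in("wrist",q)[:2]: print(q,o)
# angles from the top view
z=np.load("top.npz"); d=z["d"]; im=z["im"]
P=eyes.camera_params("top"); 
m=np.zeros(d.shape,bool); m[226:252,410:440]=True
p=world("top",m,d); w=p[p[:,2]>68]; c=w[:,:2].mean(0); u,sv,vt=np.linalg.svd(w[:,:2]-c); print("wing",c,len(w),np.arctan(vt[0,1]/vt[0,0]),sv)
g=cv2.cvtColor(im,cv2.COLOR_RGB2GRAY); m=np.zeros(d.shape,bool); m[228:260,238:262]=True
m&=g<50
K=np.array(P["camera_matrix"]);T=np.linalg.inv(np.array(P["camera_from_world"]))
v,u=np.nonzero(m); r=np.c_[(u-K[0,2])/K[0,0],(v-K[1,2])/K[1,1],np.ones(len(u))]@T[:3,:3].T
q=T[:3,3]+r*((106-T[2,3])/r[:,2:])
c=(q.min(0)+q.max(0))/2; _,sv,vt=np.linalg.svd(q[:,:2]-q[:,:2].mean(0)); print("slot",q.mean(0),c,len(q),np.arctan(vt[0,1]/vt[0,0]),sv)
```

```text
2.0 [ 501.3356213  -218.70600787  283.75412413] [-1.14556962e-01  2.14751112e-01 -1.01455993e-01  5.89887702e-04
 -1.24871294e+00  6.63257633e-01] [-0.27100952  0.96257214 -0.00137321  0.00261254]
{'camera_matrix': array([[309.70691629,   0.        , 319.92449849],
       [  0.        , 309.70691629, 201.55645678],
       [  0.        ,   0.        ,   1.        ]]), 'camera_from_world': array([[-8.52464710e-01, -5.22774079e-01, -3.34380543e-03,
         3.14217622e+02],
       [-5.05701115e-01,  8.22969089e-01,  2.58820903e-01,
         3.87551590e+02],
       [-1.32553011e-01,  2.22326652e-01, -9.65919541e-01,
         5.44558899e+02],
       [ 0.00000000e+00,  0.00000000e+00,  0.00000000e+00,
         1.00000000e+00]])}
fitting {'bbox': [328.2, 165.1, 46.1, 51.1], 'score': 0.57}
blank {'bbox': [300.4, 238.4, 46.5, 42.4], 'score': 0.84}
wing [ 499.61754062 -232.10542325] 114 -0.311295566665394 [134.83889913  40.34223014]
slot [487.29853672 190.06390733 106.        ] [487.11993345 190.458993   106.        ] 132 0.1186070660071791 [140.88462342  57.66941285]
```

View pics/w1.png

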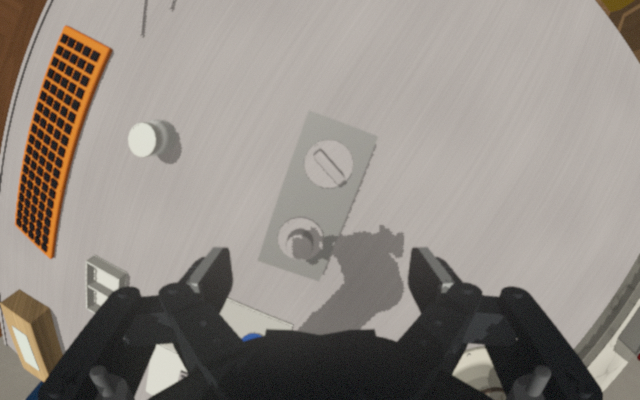

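The wrist picture shows the wing at (328,166) and the blank at (300,239), with nothing blocking the fingers. I'll refine the wing pose from wrist depth.

```bash
cat >> h.py <<'E'
def wworld(m,d,K,T):
    v,u=np.nonzero(m&(d>0)); x=u-K[0,2]; y=v-K[1,2]; r=np.hypot(x,y)+1e-9; t=r/K[0,0]; z=d[v,u]
    c=np.c_[x/r*np.tan(t)*z,y/r*np.tan(t)*z,z,np.ones(len(z))]
    return (c@np.linalg.inv(T).T)[:,:3],u,v
def wproj(p,K,T):
    c=(T@np.r_[p,1])[:3]; r=np.hypot(c[0],c[1]); t=np.arctan2(r,c[2]); return K[0,0]*t*c[:2]/r+K[:2,2]
E
python3 - <<'E'
from h import *
z=np.load("w1.npz"); K,T,d=z["K"],z["T"],z["d"]
m=np.zeros(d.shape,bool); m[135:195,298:360]=True
p,u,v=wworld(m,d,K,T)
for lo,hi in ((68,95),(80,92),(52,60)):
    w=p[(p[:,2]>lo)&(p[:,2]<hi)]; r=cv2.minAreaRect(w[:,:2].astype(np.float32)); print(lo,len(w),w.mean(0),r)
    _,s,vt=np.linalg.svd(w[:,:2]-w[:,:2].mean(0)); print(np.arctan(vt[0,1]/vt[0,0]),s)
E
```

```text
68 454 [ 501.89984141 -236.64295742   85.04522461] ((501.4152526855469, -236.021240234375), (13.121343612670898, 44.04179382324219), 73.58216857910156)
-0.3006850185321769 [270.85662697  78.68092942]
80 424 [ 501.90334188 -236.26926945   85.80670877] ((501.4134216308594, -236.0458221435547), (13.078136444091797, 44.009193420410156), 73.87200927734375)
-0.3008654176068576 [259.55049019  72.74904047]
52 1376 [ 502.32887931 -237.41502695   56.02095928] ((500.7552490234375, -237.98114013671875), (68.63812255859375, 65.85385131835938), 33.67158508300781)
1.2012335187168701 [632.99105602 555.092876  ]
```

{"api": "play_rows", "payload": {
  "offset": [
    [0,-3,-22],
    [0,-3,-22],
    [0,-3,-22],
    [0,-3,-22],
    [0,-3,-22],
    [0,-2,-22],
    [0,0,0]
  ],
  "turn": [0.145,0.145,0.145,0.145,0.145,0,0]
}}

```text
clock: 2.85
position: [497.9, -241.3, 149.2]
ee_rot: [-0.591, 0.807, 0.0, 0.006]
contact_force: [-0.6, 0.4, -0.3]
gripper_width: 85.2
```

Run:
```python
from h import *
s=arm.read_state(); q=s["ee_rot"]; print(s["clock"],s["position"],2*np.arctan2(q[1],q[0]))
P=eyes.camera_params("wrist"); im,d=eyes.get_image("wrist"); save("pics/w2.png",im); K,T=np.array(P["camera_matrix"]),np.array(P["camera_from_world"])
c=wproj([501.5,-236,86],K,T); print("proj",c)
m=np.zeros(d.shape,bool); a,b=int(c[0]),int(c[1]); m[max(0,b-60):b+60,a-60:a+60]=True
p,u,v=wworld(m,d,K,T)
w=p[(p[:,2]>80)&(p[:,2]<92)&(np.hypot(p[:,0]-501.5,p[:,1]+236)<32)]; print(len(w),w.mean(0),cv2.minAreaRect(w[:,:2].astype(np.float32)))
_,sv,vt=np.linalg.svd(w[:,:2]-w[:,:2].mean(0)); print(np.arctan(vt[0,1]/vt[0,0]),sv)
```

```text
2.85 [ 497.93862944 -241.25106664  149.16775575] 4.40520280765756
proj [311.39110595 215.10763461]
1021 [ 502.71554691 -236.00147901   85.78672856] ((501.7674255371094, -235.4197540283203), (11.903491973876953, 43.573734283447266), 72.44955444335938)
-0.3024052201519867 [403.27111173 111.09070645]
```

View pics/w2.png

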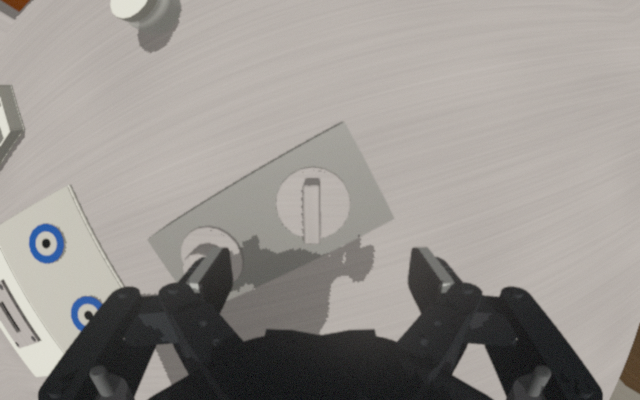

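The picture shows the wing standing vertical at (311,213) between the fingers, with no yaw error worth correcting. Descending to grasp.

{"api": "play_rows", "payload": {
  "offset": [
    [1,2,-20],
    [1,2,-20],
    [1,1,-20],
    [1,1,-15],
    [0,0,-9],
    [0,0,-4],
    [0,0,0]
  ],
  "turn": [0,0,0,0,0,0,0]
}}

```text
clock: 3.6
position: [510.5, -239.2, 71.9]
ee_rot: [-0.587, 0.81, -0.01, 0.013]
contact_force: [-0.2, -0.2, 0.9]
gripper_width: 85.4
```

{"api": "play_rows", "payload": {
  "offset": [
    [0,0,0],
    [0,0,0]
  ],
  "turn": [0,0]
}}

```text
clock: 3.8
position: [511.7, -239.6, 73.8]
ee_rot: [-0.586, 0.81, -0.012, 0.014]
contact_force: [0.4, 0.1, -0.4]
gripper_width: 85.3
```

{"api": "play_rows", "payload": {
  "offset": [
    [-4,2,-4],
    [-3,1,-3],
    [-2,1,-3]
  ],
  "turn": [0,0,0]
}}

```text
clock: 4.1
position: [503.1, -235.7, 64.8]
ee_rot: [-0.586, 0.81, -0.013, 0.015]
contact_force: [0.4, 0.5, 0.7]
gripper_width: 85.4
```

```bash
cat > st.py <<'E'
from h import *
from scipy.spatial.transform import Rotation as R
s=arm.read_state(); M=R.from_quat(s["ee_rot"]).as_matrix()
print("t",s["clock"],"pos",np.round(s["position"],1),"yaw",round(np.arctan2(M[1,0],M[0,0])%(2*np.pi),3),"toolz",np.round(M[:,2],4),"F",np.round(s["contact_force"],1),"tq",np.round(s["wrist_torque"],2),"w",round(s["gripper_width"],1),"\nq",np.round(s["joints"],3),"qd",np.round(s["joint_vel"],3))
E
python3 st.py
```

```text
t 4.1 pos [ 503.1 -235.7   64.8] yaw 4.395 toolz [ 0.0401 -0.0032 -0.9992] F [0.4 0.5 0.7] tq [ 0.05  0.07 -0.01] w 85.4 
q [-0.148  0.431 -0.398 -0.004 -0.701  1.404] qd [ 0.014  0.012 -0.096 -0.004  0.102 -0.017]
```

Tool tilt has built up to 0.04 rad during the descent, from row lag. I'll test whether a raise undoes it before gripping.

{"api": "play_rows", "payload": {
  "offset": [
    [0,0,20],
    [0,0,20],
    [0,0,20],
    [0,0,0]
  ],
  "turn": [0,0,0,0]
}}

```text
clock: 4.5
position: [500.1, -234.8, 124.1]
ee_rot: [-0.586, 0.81, -0.011, 0.013]
contact_force: [0.5, -0.4, 0.6]
gripper_width: 85.3
```

```bash
python3 st.py
```

```text
t 4.5 pos [ 500.1 -234.8  124.1] yaw 4.395 toolz [ 0.034  -0.0021 -0.9994] F [ 0.5 -0.4  0.6] tq [ 0.01 -0.    0.04] w 85.3 
q [-0.147  0.351 -0.34  -0.004 -0.846  1.403] qd [ 0.     0.027 -0.05  -0.027  0.012 -0.001]
```

{"api": "play_rows", "payload": {
  "offset": [
    [0,0,0],
    [0,0,0],
    [0,0,0]
  ],
  "turn": [0,0,0]
}}

```text
clock: 4.8
position: [498.5, -234.2, 122.2]
ee_rot: [-0.586, 0.81, -0.009, 0.012]
contact_force: [-0.1, 0.3, -1.1]
gripper_width: 85.6
```

```bash
python3 st.py
```

```text
t 4.8 pos [ 498.5 -234.2  122.2] yaw 4.394 toolz [ 3.110e-02 -9.000e-04 -9.995e-01] F [-0.1  0.3 -1.1] tq [ 0.04  0.07 -0.03] w 85.6 
q [-0.147  0.353 -0.343 -0.005 -0.844  1.403] qd [-0.002  0.008 -0.008 -0.001  0.006 -0.002]
```

{"api": "play_rows", "payload": {
  "offset": [
    [0,0,45],
    [0,0,45],
    [0,0,45],
    [0,0,0],
    [0,0,0]
  ],
  "turn": [0,0,0,0,0]
}}

```text
clock: 5.3
position: [495.0, -233.4, 255.8]
ee_rot: [-0.586, 0.81, -0.005, 0.008]
contact_force: [0.2, -0.2, -0.3]
gripper_width: 85.6
```

```bash
python3 st.py
```

```text
t 5.3 pos [ 495.  -233.4  255.8] yaw 4.393 toolz [ 0.0184  0.0018 -0.9998] F [ 0.2 -0.2 -0.3] tq [-0.01  0.06 -0.  ] w 85.6 
q [-0.147  0.227 -0.154 -0.005 -1.172  1.4  ] qd [ 0.    -0.029  0.055  0.03  -0.005  0.001]
```

{"api": "play_rows", "payload": {
  "offset": [
    [0,0,-10],
    [0,0,-10],
    [0,0,-10],
    [0,0,-10],
    [0,0,-10],
    [0,0,-10],
    [0,0,-10],
    [0,0,-10],
    [0,0,0]
  ],
  "turn": [0,0,0,0,0,0,0,0,0]
}}

```text
clock: 6.2
position: [491.0, -232.4, 160.7]
ee_rot: [-0.585, 0.811, 0.001, 0.003]
contact_force: [-0.2, -0.1, 1.0]
gripper_width: 85.4
```

```bash
python3 st.py
```

```text
t 6.2 pos [ 491.  -232.4  160.7] yaw 4.392 toolz [ 0.0034  0.0053 -1.    ] F [-0.2 -0.1  1. ] tq [-0.02 -0.02 -0.01] w 85.4 
q [-0.147  0.31  -0.293 -0.007 -0.965  1.402] qd [ 0.001 -0.007  0.018  0.013  0.003 -0.001]
```

{"api": "play_rows", "payload": {
  "offset": [
    [2,-1,-13],
    [2,-1,-13],
    [2,-1,-13],
    [2,0,-13],
    [2,0,-13],
    [0,0,0]
  ],
  "turn": [0.005,0.005,0.006,0,0,0]
}}

```text
clock: 6.8
position: [503.2, -236.2, 92.2]
ee_rot: [-0.593, 0.805, -0.001, 0.005]
contact_force: [-0.6, 0.1, -0.2]
gripper_width: 85.5
```

```bash
python3 st.py
```

```text
t 6.8 pos [ 503.2 -236.2   92.2] yaw 4.41 toolz [ 0.0082  0.0043 -1.    ] F [-0.6  0.1 -0.2] tq [ 0.04 -0.01 -0.01] w 85.5 
q [-0.15   0.407 -0.346 -0.008 -0.81   1.424] qd [-0.    -0.017  0.021  0.014  0.001  0.002]
```

Tilt is now 0.01 rad and yaw 4.410, both fine. Continuing to grasp height.

{"api": "play_rows", "payload": {
  "offset": [
    [0,0,-10],
    [0,0,-9],
    [-1,1,-8],
    [0,0,-3],
    [0,0,0]
  ],
  "turn": [0,0,0,0,0]
}}

```text
clock: 7.3
position: [503.0, -235.3, 60.6]
ee_rot: [-0.593, 0.805, -0.002, 0.005]
contact_force: [0.6, 0.3, 0.1]
gripper_width: 85.3
```

```bash
python3 st.py
```

```text
t 7.3 pos [ 503.  -235.3   60.6] yaw 4.411 toolz [ 0.0106  0.0036 -0.9999] F [0.6 0.3 0.1] tq [-0.05  0.07 -0.07] w 85.3 
q [-0.149  0.448 -0.379 -0.008 -0.733  1.424] qd [-0.    -0.001 -0.004  0.002  0.     0.   ]
```

{"api": "play_rows", "payload": {
  "offset": [
    [0,0,0],
    [0,0,0],
    [0,0,0],
    [0,0,0],
    [0,0,0],
    [0,0,0],
    [0,0,0],
    [0,0,0]
  ],
  "turn": [0,0,0,0,0,0,0,0],
  "grip": -1
}}

```text
clock: 8.1
position: [504.1, -235.6, 62.3]
ee_rot: [-0.593, 0.805, -0.003, 0.007]
contact_force: [0.9, -0.3, -0.8]
gripper_width: 10.6
```

```bash
python3 st.py
```

```text
t 8.1 pos [ 504.1 -235.6   62.3] yaw 4.411 toolz [ 0.0142  0.0028 -0.9999] F [ 0.9 -0.3 -0.8] tq [-0.02  0.04 -0.01] w 10.6 
q [-0.149  0.446 -0.378 -0.007 -0.733  1.424] qd [ 0.    -0.002 -0.002 -0.002  0.     0.001]
```

{"api": "play_rows", "payload": {
  "offset": [
    [0,0,10],
    [0,0,20],
    [0,0,20],
    [0,0,20],
    [0,0,20],
    [0,0,20],
    [0,0,20],
    [0,0,0],
    [0,0,0]
  ],
  "turn": [0,0,0,0,0,0,0,0,0]
}}

```text
clock: 9.0
position: [500.1, -234.5, 198.1]
ee_rot: [-0.592, 0.806, -0.0, 0.005]
contact_force: [0.0, -0.2, -3.0]
gripper_width: 10.7
```

```bash
python3 st.py
```

```text
t 9.0 pos [ 500.1 -234.5  198.1] yaw 4.41 toolz [ 0.0087  0.0054 -0.9999] F [ 0.  -0.2 -3. ] tq [-0.02  0.04 -0.  ] w 10.7 
q [-0.149  0.286 -0.223 -0.008 -1.054  1.42 ] qd [ 0.001 -0.015  0.018  0.009 -0.003 -0.001]
```

{"api": "play_rows", "payload": {
  "offset": [
    [-4,25,0],
    [-7,36,0],
    [-7,36,0],
    [-7,36,0],
    [-7,36,0],
    [-7,36,0],
    [-7,36,0],
    [-7,36,0],
    [-7,36,0],
    [-7,36,0],
    [-7,36,0],
    [-5,30,0]
  ],
  "turn": [0.035,0.035,0.035,0.035,0.035,0.035,0.035,0.035,0.035,0.035,0.035,0.035]
}}

```text
clock: 10.2
position: [406.9, 189.8, 182.6]
ee_rot: [0.749, -0.662, -0.007, 0.008]
contact_force: [-0.2, -0.4, -1.2]
gripper_width: 10.9
```

{"api": "play_rows", "payload": {
  "offset": [
    [0,0,0],
    [0,0,0]
  ],
  "turn": [0,0]
}}

```text
clock: 10.4
position: [405.1, 192.3, 180.3]
ee_rot: [0.751, -0.66, -0.007, 0.01]
contact_force: [-0.4, -0.9, -1.4]
gripper_width: 11.1
```

```bash
python3 st.py
python3 - <<'E'
from h import *
P=eyes.camera_params("wrist"); im,d=eyes.get_image("wrist"); save("pics/w3.png",im); np.savez("w3.npz",im=im,d=d,K=P["camera_matrix"],T=P["camera_from_world"])
K,T=np.array(P["camera_matrix"]),np.array(P["camera_from_world"])
print("slot proj",wproj([487.3,190.2,106],K,T), "cam",-T[:3,:3].T@T[:3,3])
E
```

```text
t 10.4 pos [405.1 192.3 180.3] yaw 4.841 toolz [-0.0235 -0.005  -0.9997] F [-0.4 -0.9 -1.4] tq [-0.   -0.06  0.04] w 11.1 
q [ 0.798  0.143 -0.461 -0.016 -0.986  0.91 ] qd [ 0.026  0.017 -0.003 -0.003  0.011 -0.002]
slot proj [337.20854249  96.38827365] cam [475.2881016 201.3187021 321.3976273]
```

View pics/w3.png

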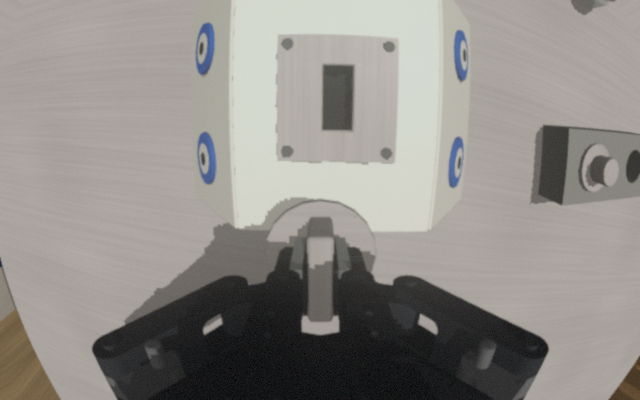

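The wrist picture shows the slot clearly at (338,97), on the plate with screws at (288,44), (389,46), (387,153) and (287,151). The held fitting's wing is at (320,225) and the front arc of its flange at (322,200). I'll measure both in the same camera so the bias cancels.

Run:
```python
from h import *
from scipy.optimize import least_squares
z=np.load("w3.npz"); K,T,d,im=z["K"],z["T"],z["d"],z["im"]; g=cv2.cvtColor(im,cv2.COLOR_RGB2GRAY)
def onz(u,v,h):
    x=u-K[0,2]; y=v-K[1,2]; r=np.hypot(x,y)+1e-9; t=r/K[0,0]
    c=np.c_[x/r*np.sin(t),y/r*np.sin(t),np.cos(t)]@T[:3,:3]; o=-T[:3,:3].T@T[:3,3]; return o+c*((h-o[2])/c[:,2:])
m=np.zeros(g.shape,bool); m[55:140,312:365]=True
v,u=np.nonzero(m&(g<100)); q=onz(u.astype(float),v.astype(float),106.); r=cv2.minAreaRect(q[:,:2].astype(np.float32)); print("slot",len(q),q.mean(0),r)
sc=np.array([[288,44],[389,46],[387,153],[287,151]],float); s=onz(sc[:,0],sc[:,1],106.); print("screws",np.round(s[:,:2],1),s.mean(0)); 
m=np.zeros(g.shape,bool); m[30:170,270:405]=True; p,_,_=wworld(m,d,K,T); print("plate z by depth",np.percentile(p[:,2],[5,50,95]))
m=np.zeros(g.shape,bool); m[190:275,255:390]=True; p,u,v=wworld(m,d,K,T)
f=p[:,2]>150; print("z hist",np.histogram(p[f,2],bins=np.arange(150,220,4)))
sel=f&(p[:,2]<185)
# front outline: top pixel per column
pts=[]
for c in range(272,375,3):
    k=sel&(u==c)
    if k.any(): i=np.argmin(np.where(k,v,999)); pts.append(p[i])
pts=np.array(pts); print(len(pts),np.median(pts[:,2]))
for R in (30,):
    o=least_squares(lambda c:np.hypot(pts[:,0]-c[0],pts[:,1]-c[1])-R,[405,192],loss="soft_l1"); print("flange c",o.x,np.sqrt(np.mean(o.fun**2)))
w=p[(p[:,2]>190)&(np.abs(u-320)<14)]; print("wing pts",len(w),w.min(0),w.max(0),w.mean(0));
```

```text
slot 1833 [486.85263766 189.85392085 106.        ] ((486.7818908691406, 189.89535522460938), (44.29310607910156, 19.9064884185791), 7.502019882202148)
screws [[520.1 228.4]
 [529.2 159.3]
 [453.2 149.6]
 [445.  219.8]] [486.86185303 189.29302985 106.        ]
plate z by depth [ 86.39187597 105.76576211 107.28516219]
z hist (array([   0,    0,    0,    0,   52, 2059, 1502,   70,  107,  200,  272,
        249,  324, 1264,  255,  167,  208]), array([150, 154, 158, 162, 166, 170, 174, 178, 182, 186, 190, 194, 198,
       202, 206, 210, 214, 218]))
35 170.30443593072573
flange c [401.74722004 191.20138934] 0.2552172467542141
wing pts 1279 [406.83217373 186.54545938 190.00222411] [425.83245619 199.81838158 205.80379998] [418.24898862 193.37135854 202.26094242]
```

Slot is at (486.8, 189.9) with yaw ≈0.125, and the top view agrees to about 0.5 mm. The fitting sits ≈3 mm behind the TCP along the wing. Moving over the port and watching tilt.

{"api": "play_rows", "payload": {
  "offset": [
    [10,0,0],
    [14,0,0],
    [14,0,0],
    [14,0,0],
    [14,0,0],
    [10,0,0],
    [0,0,0],
    [0,0,0]
  ],
  "turn": [0,0,0,0,0,0,0,0]
}}

```text
clock: 11.25
position: [491.1, 186.3, 178.4]
ee_rot: [0.747, -0.664, -0.007, 0.011]
contact_force: [0.5, 0.7, -1.3]
gripper_width: 10.9
```

```bash
python3 st.py
```

```text
t 11.25 pos [491.1 186.3 178.4] yaw 4.83 toolz [-0.0246 -0.0065 -0.9997] F [ 0.5  0.7 -1.3] tq [ 0.02 -0.02 -0.  ] w 10.9 
q [ 0.666  0.275 -0.292 -0.012 -1.027  1.029] qd [-0.016  0.016  0.013  0.001  0.002  0.005]
```

{"api": "play_rows", "payload": {
  "offset": [
    [0,2,-4],
    [0,2,-6],
    [0,1,-6],
    [0,0,-6],
    [0,0,0],
    [0,0,0]
  ],
  "turn": [0.007,0,0,0,0,0]
}}

```text
clock: 11.85
position: [489.0, 191.5, 154.1]
ee_rot: [0.75, -0.661, -0.007, 0.011]
contact_force: [0.8, -0.4, -1.3]
gripper_width: 10.8
```

```bash
python3 st.py
python3 - <<'E'
from h import *
im,d=eyes.get_image("side"); save("pics/s2.png",cv2.resize(im[200:360,220:400],None,fx=4,fy=3.7,interpolation=cv2.INTER_CUBIC))
E
```

```text
t 11.85 pos [489.  191.5 154.1] yaw 4.839 toolz [-0.0263 -0.0074 -0.9996] F [ 0.8 -0.4 -1.3] tq [ 0.05 -0.05 -0.04] w 10.8 
q [ 0.676  0.302 -0.323 -0.013 -0.972  1.029] qd [ 0.003  0.006 -0.011 -0.004  0.003  0.   ]
```

View pics/s2.png

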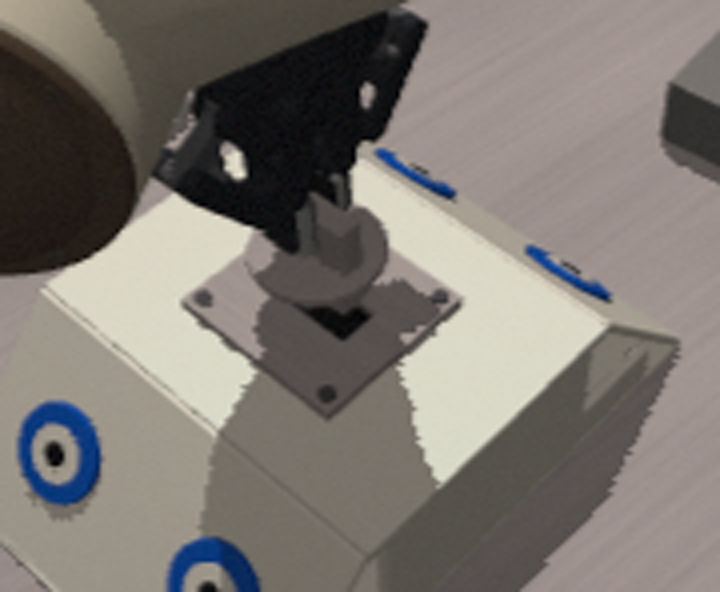

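The side picture shows the fitting upright over the slot at about (340,318) in the crop. Descending gently.

{"api": "play_rows", "payload": {
  "offset": [
    [1,0,-4],
    [0.5,0,-4],
    [0,0,-4],
    [0,0,-3],
    [0,0,0]
  ],
  "turn": [0,0,0,0,0]
}}

```text
clock: 12.4
position: [490.8, 191.5, 138.2]
ee_rot: [0.75, -0.661, -0.007, 0.011]
contact_force: [-1.0, -0.5, -1.0]
gripper_width: 10.8
```

```bash
python3 st.py
```

```text
t 12.4 pos [490.8 191.5 138.2] yaw 4.839 toolz [-0.0258 -0.0068 -0.9996] F [-1.  -0.5 -1. ] tq [ 0.01 -0.08 -0.02] w 10.8 
q [ 0.674  0.322 -0.339 -0.013 -0.934  1.031] qd [ 0.    -0.001  0.004  0.003  0.003 -0.001]
```

{"api": "play_rows", "payload": {
  "offset": [
    [0,0,-4],
    [0,0,-4],
    [0,0,-4],
    [0,0,0]
  ],
  "turn": [0,0,0,0]
}}

```text
clock: 12.8
position: [491.4, 191.8, 126.1]
ee_rot: [0.75, -0.661, -0.007, 0.01]
contact_force: [-2.2, -0.5, 4.5]
gripper_width: 10.9
```

```bash
python3 st.py
```

```text
t 12.8 pos [491.4 191.8 126.1] yaw 4.839 toolz [-0.0244 -0.0064 -0.9997] F [-2.2 -0.5  4.5] tq [ 0.02  0.51 -0.02] w 10.9 
q [ 0.674  0.337 -0.353 -0.013 -0.904  1.032] qd [ 0.001 -0.009  0.008  0.001 -0.012 -0.   ]
```

Follower contact came at TCP 126 with about 6 N, as predicted. Pushing to flush, expected at TCP ≈118.

{"api": "play_rows", "payload": {
  "offset": [
    [-0.5,0,-3],
    [0,0,-3],
    [0,0,-2]
  ],
  "turn": [0,0,0]
}}

```text
clock: 13.1
position: [491.4, 191.8, 120.5]
ee_rot: [0.751, -0.66, -0.006, 0.01]
contact_force: [-3.4, -1.5, 7.4]
gripper_width: 10.7
```

```bash
python3 st.py
```

```text
t 13.1 pos [491.4 191.8 120.5] yaw 4.841 toolz [-0.0223 -0.0065 -0.9997] F [-3.4 -1.5  7.4] tq [-0.08  1.01  0.02] w 10.7 
q [ 0.675  0.343 -0.362 -0.011 -0.888  1.032] qd [ 0.004  0.011 -0.017  0.003  0.033 -0.   ]
```

{"api": "play_rows", "payload": {
  "offset": [
    [-0.5,0,-3],
    [0,0,-3],
    [0,0,-3]
  ],
  "turn": [0,0,0]
}}

```text
clock: 13.4
position: [491.3, 191.8, 118.8]
ee_rot: [0.752, -0.659, -0.005, 0.009]
contact_force: [-8.2, -0.8, 19.2]
gripper_width: 10.7
```

```bash
python3 st.py
```

```text
t 13.4 pos [491.3 191.8 118.8] yaw 4.844 toolz [-0.0193 -0.0076 -0.9998] F [-8.2 -0.8 19.2] tq [-0.22  2.47 -0.08] w 10.7 
q [ 0.676  0.343 -0.367 -0.008 -0.88   1.031] qd [ 0.008 -0.006 -0.01   0.011  0.01  -0.   ]
```

Now flush, at 19 N. Starting the clockwise twist while keeping a light press.

{"api": "play_rows", "payload": {
  "offset": [
    [-1,0,-2.5],
    [-1,0,-2.5],
    [-0.5,0,-2.5],
    [0,0,-2.5]
  ],
  "turn": [0,-0.1,-0.13,-0.13]
}}

```text
clock: 13.8
position: [491.5, 190.8, 118.7]
ee_rot: [-0.62, 0.785, 0.002, -0.006]
contact_force: [-7.1, -2.1, 16.5]
gripper_width: 10.6
```

```bash
python3 st.py
```

```text
t 13.8 pos [491.5 190.8 118.7] yaw 4.478 toolz [-0.0115 -0.0044 -0.9999] F [-7.1 -2.1 16.5] tq [-0.88  1.92  0.28] w 10.6 
q [ 0.676  0.339 -0.375 -0.005 -0.868  0.664] qd [-0.01  -0.004 -0.007  0.002  0.006 -1.307]
```

{"api": "play_rows", "payload": {
  "offset": [
    [-1.5,-0.6,-2.5],
    [-1.5,-0.6,-2.5],
    [-1.5,-0.6,-2.5],
    [-1.5,-0.6,-2.5]
  ],
  "turn": [-0.13,-0.13,-0.13,-0.13]
}}

```text
clock: 14.2
position: [490.3, 188.3, 118.4]
ee_rot: [-0.391, 0.921, -0.0, 0.001]
contact_force: [-2.6, -0.7, 12.7]
gripper_width: 11.0
```

```bash
python3 st.py
```

```text
t 14.2 pos [490.3 188.3 118.4] yaw 3.944 toolz [ 1.4e-03 -1.0e-04 -1.0e+00] F [-2.6 -0.7 12.7] tq [-0.59  0.91  0.15] w 11.0 
q [ 0.676  0.331 -0.392  0.001 -0.847  0.125] qd [ 0.006 -0.022 -0.045  0.021  0.05  -1.341]
```

{"api": "play_rows", "payload": {
  "offset": [
    [-1,-0.5,-3],
    [-1,-0.5,-3],
    [-1,-0.5,-3],
    [-1,-0.5,-3]
  ],
  "turn": [-0.13,-0.13,-0.13,-0.13]
}}

```text
clock: 14.6
position: [488.6, 186.7, 118.2]
ee_rot: [-0.135, 0.991, -0.002, 0.005]
contact_force: [-6.6, -0.1, 17.5]
gripper_width: 10.7
```

```bash
python3 st.py
```

```text
t 14.6 pos [488.6 186.7 118.2] yaw 3.413 toolz [ 0.0103 -0.0032 -0.9999] F [-6.6 -0.1 17.5] tq [-0.27  2.13  0.33] w 10.7 
q [ 0.681  0.324 -0.406  0.012 -0.834 -0.418] qd [ 0.014 -0.014 -0.036  0.027  0.026 -1.346]
```

{"api": "play_rows", "payload": {
  "offset": [
    [-1.5,0,-3],
    [-1,0,-3],
    [-0.5,0,-3]
  ],
  "turn": [-0.12,-0.06,-0.05]
}}

```text
clock: 14.9
position: [487.0, 186.6, 118.2]
ee_rot: [-0.02, 1.0, -0.004, 0.008]
contact_force: [-6.9, 0.2, 18.1]
gripper_width: 11.4
```

```bash
python3 st.py
```

```text
t 14.9 pos [487.  186.6 118.2] yaw 3.182 toolz [ 0.0157 -0.0079 -0.9998] F [-6.9  0.2 18.1] tq [-0.32  2.43  0.85] w 11.4 
q [ 0.687  0.321 -0.416  0.022 -0.827 -0.661] qd [ 0.016 -0.007 -0.022  0.03   0.017 -0.509]
```

The stop is reached: turned ≈1.65 rad, with torque risen to 0.85 N m. Holding, then checking.

{"api": "play_rows", "payload": {
  "offset": [
    [0,0,-3],
    [0,0,-3]
  ],
  "turn": [-0.01,-0.01]
}}

```text
clock: 15.1
position: [487.0, 186.6, 118.2]
ee_rot: [-0.015, 1.0, -0.005, 0.009]
contact_force: [-7.5, -0.2, 18.8]
gripper_width: 10.7
```

```bash
python3 st.py
python3 - <<'E'
from h import *
P=eyes.camera_params("wrist"); im,d=eyes.get_image("wrist"); T=np.array(P["camera_from_world"]); K=np.array(P["camera_matrix"]); np.savez("w4.npz",im=im,d=d,K=K,T=T)
ims,ds=eyes.get_image("side"); a=cv2.resize(im[150:350,180:460],(560,400)); b=cv2.resize(ims[220:340,240:360],(400,400),interpolation=cv2.INTER_CUBIC)
save("pics/f1.png",cv2.resize(np.hstack([a,b]),(800,333)))
m=np.zeros(d.shape,bool); m[150:300,180:460]=True; p,u,v=wworld(m,d,K,T)
k=np.hypot(p[:,0]-486.8,p[:,1]-189.9)<30; print(np.histogram(p[k,2],bins=np.arange(98,150,3)))
f=p[k&(p[:,2]>108)&(p[:,2]<117)]; A=np.c_[f[:,:2]-[486.8,189.9],np.ones(len(f))]; print("flange plane",np.linalg.lstsq(A,f[:,2],rcond=None)[0],len(f))
w=p[k&(p[:,2]>125)]; print("wing",len(w),w.mean(0))
E
python3 st.py
```

```text
t 15.1 pos [487.  186.6 118.2] yaw 3.172 toolz [ 0.018  -0.0105 -0.9998] F [-7.5 -0.2 18.8] tq [-0.22  2.74  0.88] w 10.7 
q [ 0.689  0.32  -0.419  0.027 -0.825 -0.677] qd [ 0.01  -0.002 -0.016  0.027  0.011 -0.081]
(array([   0,    0,   53,   44, 3185,  237,   43,   71,  112,  146,  199,
        189,  202,  259, 1728,  344,  142]), array([ 98, 101, 104, 107, 110, 113, 116, 119, 122, 125, 128, 131, 134,
       137, 140, 143, 146, 149]))
flange plane [5.27133908e-03 1.27220588e-03 1.12075221e+02] 3470
wing 6675 [487.36696654 177.21966036 153.77355419]
t 15.2 pos [487.  186.6 118.2] yaw 3.172 toolz [ 0.0181 -0.0104 -0.9998] F [-6.7 -1.  17.6] tq [-0.3   2.72  0.93] w 10.7 
q [ 0.689  0.32  -0.419  0.027 -0.825 -0.677] qd [-0.001  0.001  0.002 -0.001 -0.     0.005]
```

View pics/f1.png

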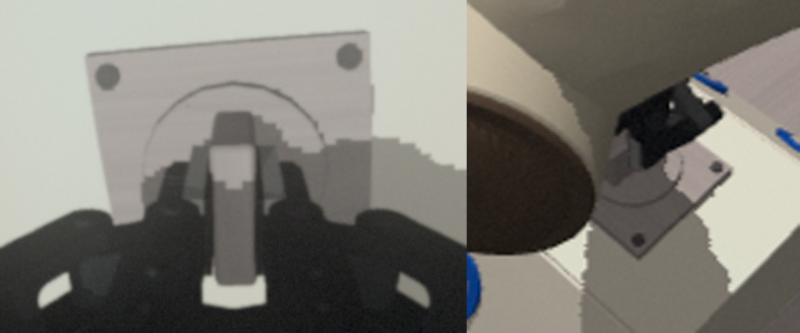

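The check shows the flange top plane at z = 112.1 (expected 112), tilted only 0.005 rad. The wing is square to the slot, the grip is held, and the arm is steady with an 18 N press. Handing in.

```bash
python3 -c "
from bench import arm
print(arm.job_done())"; python3 st.py
```

```text
the job is handed in; nothing more can be done
None
the job is handed in; nothing more can be done
```

The fitting is in the port, pressed flush on the plate and turned clockwise to the stop. I handed the job in at about 15.2 s with the gripper still holding it; no verdict is reported.

**Last checks before hand-in:**
- **Flush and upright:** the flange top measured z = 112.1 mm (112 expected if flush), tilted about 0.005 rad.
- **Turn:** the tool turned about 1.66 rad, and the wrist torque rose to about 0.9 N m against a spring of 0.11 N m at most. That puts the bar at its stop, with the wing about 0.1 rad from square to the slot.
- **Hold:** the press was about 18 N with the arm at rest, and the fingers read 10.7 mm wide on the 12 mm wing.

**What was off or not checked:**
- **Tool tilt:** on the first descent the tool drifted to about 0.04 rad of tilt. I backed up and came down again before gripping.
- **Tilt at insertion:** I estimated the fitting about 0.04 rad off vertical in the grip as it went in. It came level while being pressed and turned.
- **Side force:** about 7 N sideways remained at the end.
- **Centring and joint values:** I did not measure the fitting's final centring, and the port joint values cannot be read. The approach measurements put the slot and the fitting's offset in the grip within about 1–2 mm.
- **Other objects:** the blank, jar and tray were not touched in any move, but I did not re-measure their positions.

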